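# Load the counting chamber onto the microscope stage

## Robot

A 6-joint arm with a two-finger parallel gripper is mounted at the origin on the work surface. World frame = base frame: x ahead of the robot, y to its left, z up, the work surface at z = 0. Lengths are in m, angles in rad, forces in N, time in s.
With the tool pointing down it reaches from about 0.275 to 0.725 m from the base axis. Payload 5.6 kg.
Tool frame: the origin (TCP) lies midway between the tips of the shut fingers; the grasp point (between the pads) lies 19 mm behind it; z points along the fingers, y is the direction in which the jaws open and shut (so a half turn about z gives the same grasp; the last joint's range is limited). The gripper opens to 85 mm and grips with 20 to 120 N. Pads are 22 mm wide; open, the fingers measure 114 mm over their backs; the gripper's body (76 mm by 85 mm) begins 54 mm behind the grasp point. The pads swing forward as they close: fully open they stand 13 mm farther back than shut.
Start: joints at [-1.024, 0.255, 0.108, 0, -1.424, -0.285], TCP at [0.142, -0.531, 0.231] pointing down, gripper open.
Joint ranges: [-2.95, 2.95], [-1.21, 1.97], [-1.09, 1.5], [-2.87, 1.71], [-2.94, -0.07], [-3.05, 3.05]. Speed limits (rad/s): [2.57, 2.57, 3.14, 3.14, 3.14, 3.14].

## Interface

Orientations are given as a rotation vector (axis times angle).
In Python, from cell import robot gives the robot as it stands.
- The arm moves only by the tool apply_moves, never from a script. Its argument "steps" is a list of rows, each a list of 7 numbers: the shift along the world's x, y, z in mm, then the turn, a rotation vector about the world's x, y, z in degrees, then the closure, from 0 (fully open) to 1 (shut). In form: [[x, y, z, wx, wy, wz, claw], ...]. A call has 1 to 8 rows; each row shifts and turns the commanded pose from where the row before left it; what a row does not reach is not made up. A row lasts 1/8 s, in which the tool goes at most 62.5 mm and 10.7 degrees, less where a joint would pass 70% of its speed; a pose out of reach is approached as far as the arm can. A call is refused whole if a number of a shift passes 62.5 or a number of a turn 10.7, either way. A call with a gripper value outside its range is refused whole. The fingers move at their own pace and stop on an object; "newtons" is the grip in N (left out, the last holds). Time passes only in rows, so rows that do not move let the fingers close. It gives the time, the measured TCP pose, the force and the opening at its end, in the units of the state.
- robot.observe(): the state, without advancing time (a new reading comes with each control period).
- robot.read_camera(name): name is "side" or "top"; returns the picture (400x640x3 uint8, red, green, blue); there is no depth.
- robot.camera_model(name): a dict with "mtx" (3x3 intrinsics, pixels), "k1" (the pictures are not rectified: a ray, as slopes to the right and down, at radius r is drawn at 1 + k1 r^2 times it, then the intrinsics apply), "position" and "orientation" of the camera in the world. Camera axes: x right, y up, looking along -z (the intrinsics and any distortion apply to the point x, -y, -z); pixel columns grow to the right and rows downward; lengths in m; the calibration is good to about 2 mm. A picture is of the moment at which its call begins. camera_model takes no time and is no camera call.
- robot.close_job(): hands the job in, once; it reports no verdict.
The state is a dict: "clock": time; "joints": joint angles; "joint_vel": joint speeds; "effort": joint torques, N m; "tcp_pos": TCP position; "ee_rot": TCP orientation; "force": force on the tool from outside, world axes, zero at the start; "wrist_torque": the same for the moment, N m; "gripper_width": finger opening in m.
Only numpy, scipy, OpenCV 4.12 (cv2) and the standard library are available. Lean on these libraries where they do the work, as an engineer would, in place of code of your own. Each camera call takes 0.05 s, during which the arm holds its last target. There are 200 camera calls.

## Task

Take the counting-chamber carrier off the slide case by its upright fin and load it on the microscope stage: carry it in over the low fence, push back the sprung clip at the far end and lower it behind the fence, so that its ends lie flat on the two narrow ledges, fin end at the fence, square, centred sideways, and the clip presses it home against the fence. Set it down gently, held until it lies on the ledges, not dropped; do not knock the microscope or jam the carrier hard against it, and leave the dish, the jar and the beaker where they are.

Things in the scene. Friction and masses are not known exactly. Their poses are not given: they have to be found in the camera images.
- carrier: Loose bare-aluminium carrier, 0.11 to 0.22 kg, lying flat on the slide case, fin end roughly towards the robot. Plate 100 (x) x 50 (y) x 8 mm, an upright fin near its -x end, a low round glass chamber (38 mm across, 6 high) on top 25 mm to +x of centre. Origin: centre of the plate's underside; z up; x from the fin end to the chamber end.
- fin (a point): Grip point on the carrier's fin, 31 mm to -x of the carrier's origin and 36 mm above the plate's underside, on the middle plane. The fin is 30 mm long (x), 8 mm thick (y) and stands 38 mm above the plate's top. Axes as the carrier's. Grip it across y; the tool may lean in the x-z plane.
- microscope: Fixed white and black upright microscope. Origin: below the seat point, on the bench; z up; +x from the open loading side (towards the robot) to the far side, +y to the column. In its frame, mm: foot x -85..85, y -90..140, 35 high; column x -40..40, y 80..130; eyepieces slope up over the -y side, above 340.
- seat (a point): Middle of the microscope's stage travel, at ledge height, 120 mm above the bench; axes as the microscope's. The stage (open frame) sits on a stiff cross-slide left up to 11 mm to +x or -x of here; no reading tells how far, and it does not give in use (60 N). From the stage's own middle, mm: near ledge x -50..-36, far ledge 36..66, 84 wide in y; level side bars at y +-38.
- head_edge (a point): Lower near edge of the microscope's fixed head, overhanging the stage: 22 mm to -x of the seat, 150 mm above the ledges. The head spans x -22..73, y -60..130 mm from the seat; it leaves no room for an upright gripper over the fin of a loaded carrier, so the tool must lean about 30 degrees: body back towards -x, fingers forwards and down.
- objective_tip (a point): Lower end of the objective (22 mm in diameter, vertical), 28 mm to +x of the seat, 50 mm above the ledges. Above it, from 100 mm over the ledges, a nosepiece 44 mm in diameter on the same axis.
- clip (a joint): Steel sprung clip on the far ledge: face 34 mm wide, 1 to 23 mm above the ledges, 42 mm to +x of the stage's own middle when free. Value: travel to +x; 0 free, 0.008 m with a carrier home, 0.012 m at its hard stop. It pushes to -x: 2 N free, 4 N at 0.008, 5 N at the stop. The fence opposite, on the near ledge: inner face at x = -50 mm, 5 mm high, 6 thick, 60 wide.
- dish: Bystander: closed round glass culture dish, 94 mm across, 16 mm high, on the bench on the other side from the slide case; origin at the centre of its underside.
- jar: Bystander: yellow jar with blue cap, 66 mm across, 100 mm high, far left; origin at the centre of its underside.
- beaker: Bystander: glass beaker, 72 mm across, 90 mm high, far right; origin at the centre of its underside.
- slide_case: Fixed closed grey plastic slide case on which the carrier starts, 152 (x) x 102 (y) mm, 80 mm high, standing left or right of the microscope; origin at the centre of its underside, z up.
Things that resemble listed ones, but are neither listed nor needed, are in the scene too. Leave any green or orange look-alike of the carrier alone.

How it is judged:
On the way, in this order (a step that is already met when the one before it is completed fails the run):
1. the carrier is picked up and held clear of the slide case (height (world z) of carrier above 0.11 m and contact force between the fingers and carrier above 1 N), for 0.1 s.
2. the carrier lies on the ledges behind the fence while still held (z of carrier in the frame of seat between -0.003 and 0.003 m and x of carrier in the frame of seat between -0.014 and 0.018 m and y of carrier in the frame of seat between -0.01 and 0.01 m and contact force between carrier and microscope above 0.5 N and contact force between the fingers and carrier above 1 N), for 0.05 s.
At the end, for the whole second after the job is handed in: The carrier rests, released and still, flat on both ledges (within 2 mm in height, 0.03 rad), fin on the fence side, centred sideways within 6 mm, square within 0.05 rad, the clip pushed back 6 to 10 mm by it, so its near edge is home against the fence wherever the stage stands (x of carrier in the frame of seat between -0.014 and 0.018 m and y of carrier in the frame of seat between -0.006 and 0.006 m and z of carrier in the frame of seat between -0.002 and 0.002 m and x of fin in the frame of seat below -0.01 m and angle between carrier's own z axis and vertical below 0.03 rad and angle between the x axis of carrier and the x axis of seat, either way round below 0.05 rad and value of joint clip between 0.006 and 0.01 m and linear speed of carrier below 0.01 m/s); the robot touches nothing.
It fails at once if the carrier is struck or pressed hard (over 40 N) against the microscope (contact force between carrier and microscope above 40 N).
It fails at once if the robot knocks the microscope (over 15 N) (contact force between the arm and microscope above 15 N).
It fails at once if the dish, jar or beaker is moved by more than 20 mm (distance of any of dish, jar, beaker from where it was at the start of the episode above 0.02 m).
It also fails if it takes over 51 s, if anything falls off the work surface, if the arm or the gripper's body presses on something with over 40 N, if the wrist force passes 120 N, or if a joint passes its speed limit or range.

## Working session

There is one attempt and no reset: what is moved stays moved. The work goes in short steps, Python scripts to look and compute and a tool call to move; the robot and the scene stay as the last step left them, time stands still between calls to the robot, and variables do not carry over. Pictures are saved under pics/ and viewed, about 8 in all and at most 12, crops included, and the job is handed in when it is done.

Besides the shell and the picture viewer there is one more tool, called after "Emit:" as name(argument=value, ...) on one line, values as JSON. apply_moves: Moves the arm, as the interface text tells. Its arguments: {"type":"object","properties":{"steps":{"type":"array","items":{"type":"array","items":{"type":"number"}}},"newtons":{"type":"number"}},"required":["steps"]}

```bash
mkdir -p pics
cat > h.py <<'E'
import numpy as np, cv2
from scipy.spatial.transform import Rotation as R
from cell import robot
def snap(n,f):
    im=robot.read_camera(n); cv2.imwrite('pics/'+f,im[:,:,::-1]); return im
def model(n):
    m=robot.camera_model(n); o=np.array(m['orientation'],float)
    Rm=o if o.shape==(3,3) else (R.from_rotvec(o).as_matrix() if o.size==3 else R.from_quat(o).as_matrix())
    return np.array(m['mtx']),m['k1'],np.array(m['position']),Rm
def ray(n,u,v):
    K,k,p,Rm=model(n)
    d=np.linalg.solve(K,[u,v,1.]);rd=np.hypot(d[0],d[1]);r=rd
    for _ in range(30): r=rd/(1+k*r*r)
    s=r/rd if rd>0 else 1
    w=Rm@np.array([d[0]*s,-d[1]*s,-1.]); return p,w/np.linalg.norm(w)
def onz(n,u,v,z):
    p,d=ray(n,u,v); return p+d*(z-p[2])/d[2]
def proj(n,X):
    K,k,p,Rm=model(n); c=Rm.T@(np.array(X,float)-p); x,y=c[0]/-c[2],-c[1]/-c[2]
    s=1+k*(x*x+y*y); q=K@[x*s,y*s,1]; return q[:2]
def tri(a,b):
    (p,d),(q,e)=a,b
    t=np.linalg.lstsq(np.c_[d,-e],q-p,rcond=None)[0]
    A=p+t[0]*d;B=q+t[1]*e; return (A+B)/2,np.linalg.norm(A-B)
E
python3 - <<'E'
from h import *
for n in('side','top'):
    snap(n,n+'0.png'); print(robot.camera_model(n))
print(robot.observe())
E
```

```text
{'mtx': array([[513.51051441,   0.        , 310.13727291],
       [  0.        , 513.51051441, 206.38155625],
       [  0.        ,   0.        ,   1.        ]]), 'k1': -0.0814079498317739, 'position': array([-0.60714998,  0.61707574,  1.25369357]), 'orientation': array([ 0.51456954, -0.88144279, -1.88452393])}
{'mtx': array([[425.44036185,   0.        , 323.37916106],
       [  0.        , 425.44036185, 198.85420856],
       [  0.        ,   0.        ,   1.        ]]), 'k1': -0.09653802585956232, 'position': array([0.35484302, 0.00933195, 1.56968171]), 'orientation': array([ 0.08718457, -0.08273761, -1.58274484])}
{'clock': 0.1, 'joints': array([-1.02440194e+00,  2.55679374e-01,  1.07110063e-01, -4.40787607e-04,
       -1.42390474e+00, -2.84616564e-01]), 'joint_vel': array([-0.00114497, -0.00142001,  0.0037784 ,  0.00083356, -0.00018775,
        0.0005582 ]), 'effort': array([-5.02641560e-03, -3.87602055e+01,  2.38471431e+01,  5.37810087e+00,
       -3.85574443e-03,  7.69775966e-06]), 'tcp_pos': array([ 0.14228516, -0.530804  ,  0.23047841]), 'ee_rot': array([ 4.09889037e-01, -3.11445652e+00, -2.68733109e-03]), 'force': array([-0.05842154, -0.61006054,  0.18832949]), 'wrist_torque': array([-0.04121356,  0.05798622, -0.01714345]), 'gripper_width': 0.08544474063744255}
```

View pics/side0.png

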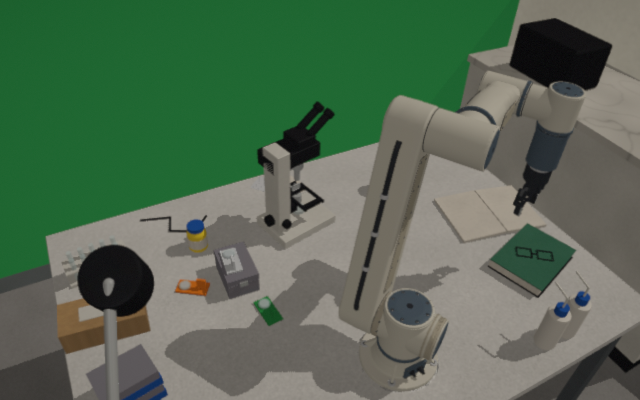

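View pics/top0.png

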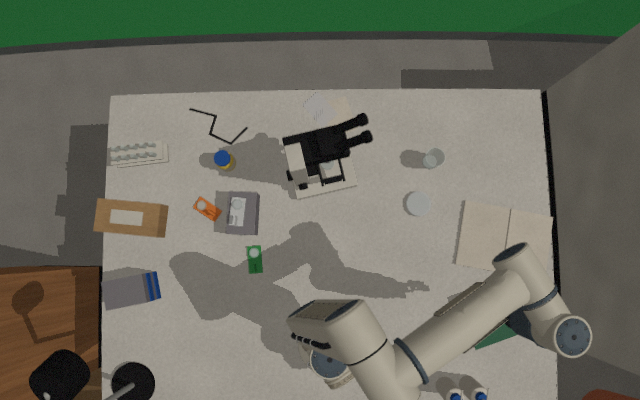

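Side view: microscope near (295,190), case with bare carrier (235,268), jar (197,238), orange look-alike (192,287), green one (267,310). Top view: case/carrier (238,212), microscope foot (325,175), dish (417,203), beaker (432,158). Only the carrier on the case (bare metal) fits, and I'll confirm it in an enlarged crop.

Run:
```python
import cv2,numpy as np
s=cv2.imread('pics/side0.png');t=cv2.imread('pics/top0.png')
def c(im,x,y,w,h): return cv2.resize(im[y:y+h,x:x+w],(400,300),interpolation=cv2.INTER_CUBIC)
cv2.imwrite('pics/crop1.png',np.vstack([np.hstack([c(t,203,180,72,54),c(s,205,240,72,54)]),np.hstack([c(t,270,100,120,105)if 0 else c(t,270,110,120,90),c(s,240,150,112,84)])]))
```

```text
(no output)
```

View pics/crop1.png

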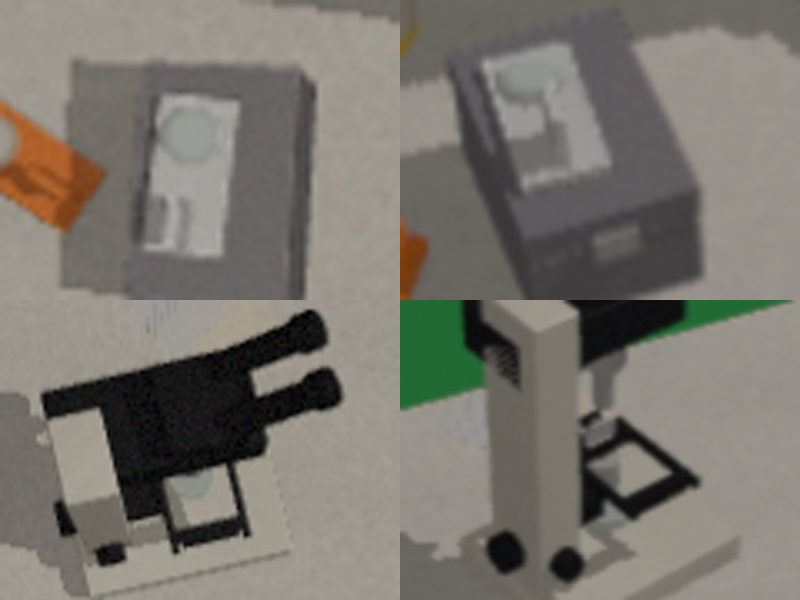

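```bash
cat >> h.py <<'E'
from scipy.ndimage import map_coordinates
def edge(im,a,b,hw=3,n=25,sgn=0):
    "subpixel line near a-b: returns (point,dir,rms)"
    g=im.astype(float).mean(2) if im.ndim==3 else im.astype(float)
    a=np.array(a,float);b=np.array(b,float);d=(b-a)/np.linalg.norm(b-a);nn=np.array([-d[1],d[0]])
    s=np.arange(-hw,hw+.01,.25);P=[]
    for t in np.linspace(.08,.92,n):
        q=a+t*(b-a);pts=q+s[:,None]*nn
        f=map_coordinates(g,[pts[:,1],pts[:,0]],order=1);gr=np.gradient(f)
        w=np.clip(sgn*gr,0,None) if sgn else abs(gr)
        i=w.argmax();lo,hi=max(0,i-4),i+5
        P.append(q+nn*(w[lo:hi]*s[lo:hi]).sum()/max(w[lo:hi].sum(),1e-9))
    P=np.array(P)
    vx,vy,x,y=cv2.fitLine(P.astype(np.float32),cv2.DIST_HUBER,0,.01,.01).ravel()
    r=(P-[x,y])@[-vy,vx]
    return np.array([x,y]),np.array([vx,vy]),np.sqrt(np.median(r**2))
def inter(l,m):
    t=np.linalg.solve(np.c_[l[1],-m[1]],m[0]-l[0]);return l[0]+t[0]*l[1]
E
python3 - <<'E'
from h import *
t=cv2.imread('pics/top0.png');s=cv2.imread('pics/side0.png')
def quad(im,c,n,z):
    L=[edge(im,c[i],c[(i+1)%4]) for i in range(4)]
    C=[inter(L[i-1],L[i]) for i in range(4)]
    W=np.array([onz(n,*q,z) for q in C])
    print(n,'px',np.round(C,1).tolist(),'rms',[round(l[2],2) for l in L]);print(np.round(W*1000,1).tolist(),'centre',np.round(W.mean(0)*1000,1))
    for i in range(4):
        e=W[(i+1)%4]-W[i];print('  len %.1f ang %.2f'%(np.linalg.norm(e)*1000,np.degrees(np.arctan2(e[1],e[0]))))
quad(t,[(231.8,197.1),(246.2,198),(243,226.3),(228.6,224.5)],'top',.088)
quad(s,[(220.3,250.8),(236,247.2),(243.2,269.3),(227.5,274.2)],'side',.088)
def c(im,x,y,w,h,k=6):
    o=cv2.resize(im[y:y+h,x:x+w],None,fx=k,fy=k,interpolation=cv2.INTER_CUBIC)
    for i in range(0,w,10): cv2.line(o,(i*k+k//2,0),(i*k+k//2,6),(0,0,255),1);cv2.putText(o,str(x+i),(i*k,18),0,.35,(0,0,255),1)
    for i in range(0,h,10): cv2.line(o,(0,i*k+k//2),(6,i*k+k//2),(0,0,255),1);cv2.putText(o,str(y+i),(8,i*k+6),0,.35,(0,0,255),1)
    return o
o=np.zeros((510,800,3),np.uint8)
a=c(t,290,135,70,70);b=c(s,283,170,62,80);o[:a.shape[0],:a.shape[1]]=a;o[:b.shape[0],424:424+b.shape[1]]=b
cv2.imwrite('pics/crop2.png',o)
E
```

```text
top px [[231.0, 196.10000610351562], [245.6999969482422, 197.6999969482422], [242.1999969482422, 226.0], [228.1999969482422, 224.3000030517578]] rms [np.float64(0.16), np.float64(0.09), np.float64(0.16), np.float64(0.1)]
[[529.6, 337.9, 88.0], [523.2, 285.6, 88.0], [424.1, 297.4, 88.0], [430.4, 347.0, 88.0]] centre [476.8 317.   88. ]
  len 52.7 ang -96.97
  len 99.8 ang 173.21
  len 50.0 ang 82.77
  len 99.7 ang -5.25
side px [[219.0, 250.60000610351562], [234.60000610351562, 246.89999389648438], [242.8000030517578, 269.1000061035156], [226.39999389648438, 273.5]] rms [np.float64(0.07), np.float64(0.08), np.float64(0.12), np.float64(0.07)]
[[528.7, 337.2, 88.0], [523.0, 286.9, 88.0], [422.4, 298.2, 88.0], [426.9, 349.4, 88.0]] centre [475.2 317.9  88. ]
  len 50.6 ang -96.42
  len 101.3 ang 173.63
  len 51.5 ang 84.98
  len 102.5 ang -6.87
```

View pics/crop2.png

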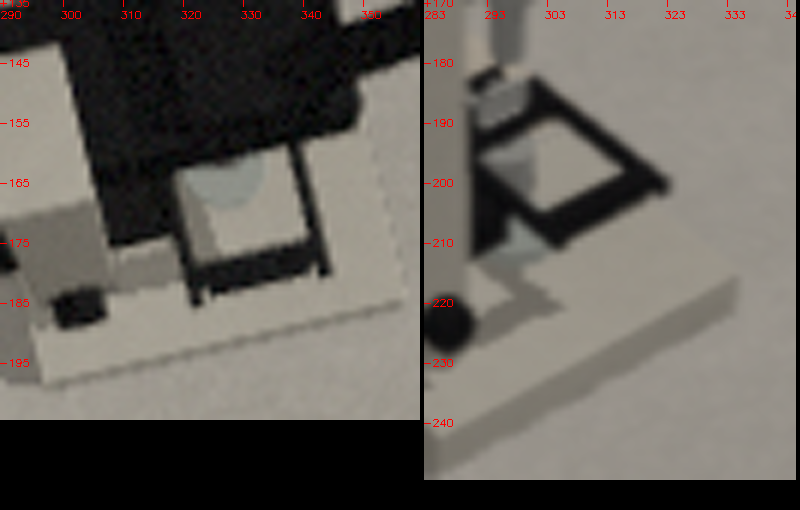

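Left (top view): stage frame bars run (319,163)→(322,185) and (339,159)→(344,180); foot near edge runs (297,198)→(356,185). Right (side view): stage near/-y corner is at (324,200), foot near/-y corner at (335,216).

Run:
```python
from h import *
t=cv2.imread('pics/top0.png');s=cv2.imread('pics/side0.png')
def E(n,nm,a,b,z,hw=2,sgn=0):
    im={'top':t,'side':s}[n];l=edge(im,a,b,hw,sgn=sgn)
    d=l[1]*np.sign(l[1]@(np.array(b)-a))
    A=l[0]+d*((np.array(a)-l[0])@d);B=l[0]+d*((np.array(b)-l[0])@d)
    WA,WB=onz(n,*A,z),onz(n,*B,z);e=WB-WA
    print(n,nm,'px',np.round(A,1),np.round(B,1),'rms %.2f'%l[2],'W',np.round(WA[:2]*1e3,1),np.round(WB[:2]*1e3,1),'ang %.2f'%np.degrees(np.arctan2(e[1],e[0])))
    return l,WA,WB,e
r={}
r['tf']=E('top','foot near',(299,198),(354,185.8),.035)
r['sf']=E('side','foot near',(290,240.5),(333,217.5),.035)
r['tbo']=E('top','-y bar outer',(340.8,161),(344,177),.12)
r['tbi']=E('top','-y bar inner',(339,162),(341.5,173),.12)
r['tlo']=E('top','+y bar outer',(319.5,178),(321,184),.12)
r['tli']=E('top','+y bar inner',(319.5,167),(323,178),.12)
r['tno']=E('top','near outer',(325,183),(341,179.5),.12)
r['tni']=E('top','near inner',(325,179),(340.5,175),.12)
r['sno']=E('side','near outer',(308,210),(322.5,202),.12)
r['sni']=E('side','near inner',(304.5,204),(315,198.8),.12)
r['sro']=E('side','-y outer',(304,183.5),(321.5,197.5),.12)
r['sri']=E('side','-y inner',(306,190),(315,196.5),.12)
for k,u,v in[('top',297,198.7),('top',356,185.2),('side',335.5,216)]: print('foot corner',k,np.round(onz(k,u,v,.035)*1e3,1))
```

```text
top foot near px [298.9 197.6] [353.9 185.3] rms 0.14 W [527.  101.3] [569.4 -99.2] ang -78.07
side foot near px [289.7 240. ] [332.5 216.6] rms 0.04 W [524.4  92.2] [566.  -96.1] ang -77.53
top -y bar outer px [340.3 161.1] [344.2 177. ] rms 0.05 W [642.6 -48. ] [587.  -60.4] ang -167.49
top -y bar inner px [338.1 162.2] [340.8 173.2] rms 0.07 W [638.9 -40.4] [600.4 -49.1] ang -167.38
top +y bar outer px [319.4 178. ] [321. 184.] rms 0.04 W [584.4  25. ] [563.5  19.9] ang -166.46
top +y bar inner px [319.1 167.1] [322.  178.3] rms 0.07 W [622.7  25.6] [583.5  16.3] ang -166.68
top near outer px [325.2 183.9] [341.2 180.2] rms 0.05 W [563.7   5.4] [575.9 -49.7] ang -77.48
top near inner px [324.8 178.2] [340.4 174.4] rms 0.06 W [583.5   6.5] [596.1 -47.3] ang -76.83
side near outer px [307.6 209.3] [322.1 201.3] rms 0.03 W [553.2  11.5] [568.8 -52.2] ang -76.26
side near inner px [304.4 203.8] [314.9 198.6] rms 0.02 W [583.4   8.6] [592.6 -36.5] ang -78.41
side -y outer px [303.5 184.1] [321.2 197.8] rms 0.03 W [682.  -36.9] [586.8 -58.2] ang -167.36
side -y inner px [306.  190.1] [314.6 197. ] rms 0.04 W [648.1 -29.7] [600.8 -39.7] ang -168.09
foot corner top [523.1 108.3  35. ]
foot corner top [ 569.6 -106.9   35. ]
foot corner side [ 564.3 -107.4   35. ]
```

```bash
cat >> h.py <<'E'
def toolR(yaw,lean=30):
    c,s=np.cos(np.radians(lean)),np.sin(np.radians(lean))
    B=np.array([[-c,0,s],[0,1,0],[-s,0,-c]])
    return R.from_euler('z',yaw,degrees=True)*R.from_matrix(B)
def todo(pos,yaw,lean=30):
    o=robot.observe();d=(toolR(yaw,lean)*R.from_rotvec(o['ee_rot']).inv()).as_rotvec(degrees=True)
    print('shift',np.round(np.array(pos)-o['tcp_pos']*1e3,1),'turn',np.round(d,2),'|',round(o['clock'],2),'J',np.round(o['joints'],2),'F',np.round(o['force'],1),'w',round(o['gripper_width']*1e3,1))
E
python3 -c "
from h import *
todo([454.6,319.9,169.5],-6.4)"
```

```text
shift [312.3 850.7 -61. ] turn [  2.16 -30.1  -20.93] | 0.1 J [-1.02  0.26  0.11 -0.   -1.42 -0.28] F [-0.1 -0.6  0.2] w 85.4
```

Emit:
apply_moves(steps=[[32,42,8,0,0,0,0],[32,42,8,0,0,0,0],[32,42,8,0,0,0,0],[32,42,8,0,0,0,0],[32,42,8,0,0,0,0],[32,42,8,0,0,0,0],[32,42,8,0,0,0,0],[32,42,8,0,0,0,0]])

```text
clock: 1.1
tcp_pos: [0.3989, -0.1936, 0.2954]
ee_rot: [0.41, -3.114, -0.0]
force: [1.1, -1.2, -0.3]
gripper_width: 0.0858
```

Emit:
apply_moves(steps=[[3,45,0,0.27,-3.76,-2.6,0],[3,45,0,0.27,-3.76,-2.6,0],[3,45,0,0.27,-3.76,-2.6,0],[3,45,0,0.27,-3.76,-2.6,0],[3,45,0,0.27,-3.76,-2.6,0],[3,45,0,0.27,-3.76,-2.6,0],[3,45,0,0.27,-3.76,-2.6,0],[3,45,0,0.27,-3.76,-2.6,0]])

```text
clock: 2.1
tcp_pos: [0.4218, 0.1663, 0.2954]
ee_rot: [0.144, 2.612, -0.039]
force: [1.1, 0.0, -0.3]
gripper_width: 0.0858
```

```bash
python3 -c "
from h import *
todo([454.6,319.9,169.5],-6.4)"
```

```text
shift [  32.8  153.6 -125.9] turn [ 0.03  0.13 -0.07] | 2.1 J [ 1.11 -0.26 -0.56  0.55 -1.13 -2.99] F [ 1.1  0.  -0.3] w 85.8
```

J6 is near its limit (-2.99), so I'll use the equivalent half-turn grasp, turning about the tool axis.

Emit:
apply_moves(steps=[[0,0,0,-4.97,0.55,8.66,0],[0,0,0,-4.97,0.55,8.66,0],[0,0,0,-4.97,0.55,8.66,0],[0,0,0,-4.97,0.55,8.66,0],[0,0,0,-4.97,0.55,8.66,0],[0,0,0,-4.97,0.55,8.66,0],[0,0,0,-4.97,0.55,8.66,0],[0,0,0,-4.97,0.55,8.66,0]])

```text
clock: 3.1
tcp_pos: [0.4222, 0.1645, 0.2949]
ee_rot: [-1.636, 2.169, -0.502]
force: [0.2, -0.4, -0.5]
gripper_width: 0.0853
```

```bash
sed -i 's/B=np.array(\[\[-c,0,s\],\[0,1,0\],\[-s,0,-c\]\])/B=np.array([[c,0,s],[0,-1,0],[s,0,-c]])/' h.py; python3 -c "
from h import *
todo([454.6,319.9,169.5],-6.4)"
```

```text
shift [  32.4  155.4 -125.4] turn [-49.49   5.63  86.17] | 3.1 J [ 1.1  -0.26 -0.56  0.55 -1.13 -1.58] F [ 0.2 -0.4 -0.5] w 85.3
```

Emit:
apply_moves(steps=[[4,19,-12,-4.95,0.56,8.62,0],[4,19,-12,-4.95,0.56,8.62,0],[4,19,-12,-4.95,0.56,8.62,0],[4,19,-12,-4.95,0.56,8.62,0],[4,19,-12,-4.95,0.56,8.62,0],[4,19,-12,-4.95,0.56,8.62,0],[4,19,-12,-4.95,0.56,8.62,0],[0,19,-12,-4.95,0.56,8.62,0]])

```text
clock: 4.1
tcp_pos: [0.4504, 0.3171, 0.1984]
ee_rot: [-2.899, 0.677, -0.792]
force: [-0.1, -0.4, 0.2]
gripper_width: 0.0855
```

Emit:
apply_moves(steps=[[2,2,-10,-4.95,0.56,8.62,0],[2,2,-10,-4.95,0.56,8.62,0],[0,0,0,0,0,0,0]])

```text
clock: 4.47
tcp_pos: [0.4541, 0.3201, 0.1782]
ee_rot: [3.003, -0.178, 0.803]
force: [0.2, -0.6, 0.8]
gripper_width: 0.0849
```

```bash
python3 -c "
from h import *
todo([454.6,319.9,99.5],-6.4)
i=snap('side','s1.png');j=snap('top','t1.png')
cv2.imwrite('pics/c3.png',np.hstack([cv2.resize(x,(390,390),interpolation=cv2.INTER_CUBIC)[:,:,::-1] for x in (i[200:300,180:280],j[170:270,190:290])]))"
```

```text
shift [  0.5  -0.2 -78.7] turn [-0.12 -0.06  0.34] | 4.47 J [ 1.17  0.09 -0.59  0.68 -0.86 -0.16] F [ 0.2 -0.6  0.8] w 84.9
```

View pics/c3.png

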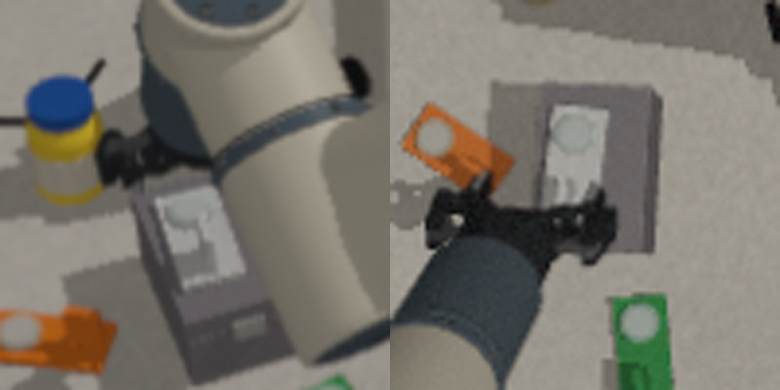

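```bash
python3 -c "
from h import *
o=robot.observe();Rt=R.from_rotvec(o['ee_rot'])
f=lambda p,n,x0,y0:np.round((proj(n,p)-[x0,y0])*3.9)
for l in ([0,0,0],[0,0.043,-.013],[0,-.043,-.013],[0,.055,-.04],[0,-.055,-.04],[0,0,-.08]):
  p=o['tcp_pos']+Rt.apply(l); print(l,np.round(p,3),f(p,'side',180,200),f(p,'top',190,170)+[390,0])
c=R.from_euler('z',-6.4,degrees=True)
for l in ([-.016,0,.046],[-.046,0,.046],[-.046,0,.008],[.025,0,.014]):
  p=c.apply(l)+[.476,.3175,.08]; print('fin',f(p,'side',180,200),f(p,'top',190,170)+[390,0])
"
```

```text
[0, 0, 0] [0.454 0.321 0.179] [194. 169.] [546. 178.]
[0, 0.043, -0.013] [0.443 0.279 0.19 ] [250. 152.] [592. 190.]
[0, -0.043, -0.013] [0.453 0.364 0.191] [139. 177.] [491. 179.]
[0, 0.055, -0.04] [0.428 0.268 0.214] [268. 137.] [599. 206.]
[0, -0.055, -0.04] [0.441 0.377 0.214] [123. 170.] [468. 192.]
[0, 0, -0.08] [0.415 0.325 0.249] [199. 138.] [521. 222.]
fin [199. 213.] [561. 176.]
fin [208. 239.] [557. 210.]
fin [212. 273.] [566. 212.]
fin [190. 206.] [574. 133.]
```

Projected fingers and fin agree with the picture: right finger at (600,190), left at (480,180), with the fin between them. Descending and gripping.

Emit:
apply_moves(steps=[[0,0,-16,0,0,0,0],[0,0,-16,0,0,0,0],[0,0,-16,0,0,0,0],[0,0,-15,0,0,0,0],[0,0,-10,0,0,0,0],[0,0,-5,0,0,0,0],[0,0,0,0,0,0,0]])

```text
clock: 5.45
tcp_pos: [0.4545, 0.3207, 0.1014]
ee_rot: [3.004, -0.177, 0.805]
force: [0.1, -0.3, 1.0]
gripper_width: 0.0852
```

Emit:
apply_moves(steps=[[0,0,0,0,0,0,0.5],[0,0,0,0,0,0,0.7],[0,0,0,0,0,0,0.8],[0,0,0,0,0,0,0.9],[0,0,0,0,0,0,1],[0,0,0,0,0,0,1],[0,0,0,0,0,0,1],[0,0,0,0,0,0,1]], newtons=60)

```text
clock: 6.45
tcp_pos: [0.4545, 0.3207, 0.1015]
ee_rot: [3.004, -0.176, 0.805]
force: [-0.5, -0.5, 3.1]
gripper_width: 0.007
```

Emit:
apply_moves(steps=[[0,0,4,0,0,0,1],[0,0,10,0,0,0,1],[0,0,16,0,0,0,1],[0,0,20,0,0,0,1],[0,0,20,0,0,0,1],[0,0,15,0,0,0,1],[0,0,5,0,0,0,1],[0,0,0,0,0,0,1]])

```text
clock: 7.45
tcp_pos: [0.4542, 0.3208, 0.1912]
ee_rot: [3.005, -0.176, 0.804]
force: [0.8, -0.5, -1.8]
gripper_width: 0.0072
```

Emit:
apply_moves(steps=[[0,-25,3,0,0,2.37,1],[0,-45,3,0,0,2.37,1],[2,-50,3,0,0,2.37,1],[4,-55,0,0,0,2.37,1],[5,-55,0,0,0,2.37,1],[5,-50,0,0,0,2.37,1],[3,-45,0,0,0,2.37,1],[2,-30,0,0,0,2.37,1]])

```text
clock: 8.45
tcp_pos: [0.4737, -0.0271, 0.1989]
ee_rot: [-2.968, -0.307, -0.787]
force: [0.7, 0.1, -0.9]
gripper_width: 0.0069
```

Emit:
apply_moves(steps=[[0,-7,0,0,0,0,1],[0,0,0,0,0,0,1],[0,0,0,0,0,0,1]])

```text
clock: 8.82
tcp_pos: [0.4744, -0.0319, 0.1993]
ee_rot: [-2.967, -0.307, -0.788]
force: [0.6, -0.6, -1.8]
gripper_width: 0.0068
```

```bash
python3 -c "
from h import *
todo([475.6,-41.8,160],12.6)
i=snap('side','s2.png');j=snap('top','t2.png')
cv2.imwrite('pics/c4.png',np.hstack([cv2.resize(x,(400,400),interpolation=cv2.INTER_CUBIC)[:,:,::-1] for x in (i[160:260,260:360],j[130:230,280:380])]))"
```

```text
shift [  1.2  -9.9 -39.3] turn [-0.13 -0.29  0.75] | 8.82 J [ 0.3  -0.21 -0.6   0.07 -0.66  1.44] F [ 0.6 -0.6 -1.8] w 6.8
```

View pics/c4.png

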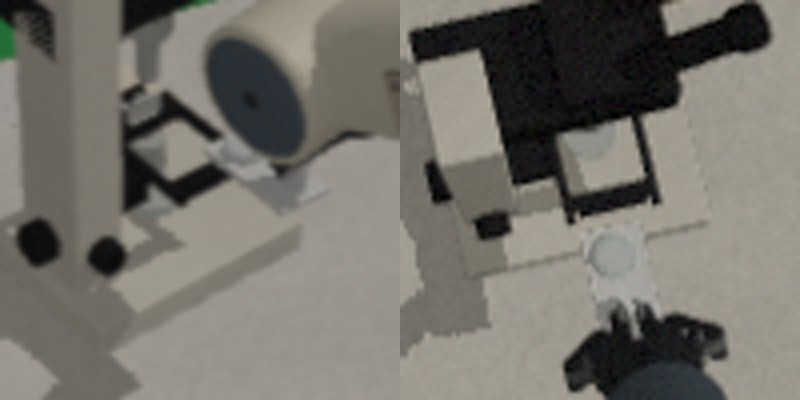

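The crop shows the carrier held level in front of the stage, with plate edges in the top view at about (326,188)-(328,207) and (341,185)-(344,202). Measuring its pose in hand.

Run:
```python
from h import *
t=cv2.imread('pics/t2.png');o=robot.observe();z=o['tcp_pos'][2]-.0215+.008
th=np.radians(12.6);u=np.array([np.cos(th),np.sin(th)]);v=np.array([-u[1],u[0]])
def E(nm,a,b,z):
    l=edge(t,a,b,2);d=l[1]*np.sign(l[1]@(np.array(b)-a))
    W=[onz('top',*(l[0]+d*((np.array(q)-l[0])@d)),z)[:2]*1e3 for q in(a,b)];e=W[1]-W[0];m=(W[0]+W[1])/2
    print(nm,'rms %.2f ang %.2f u %.1f v %.1f'%(l[2],np.degrees(np.arctan2(e[1],e[0])),m@u,m@v)); return m
E('left',(328,206),(326,190),z);E('right',(343.5,201.5),(341.2,188),z);E('far',(327,187.6),(340,185.4),z)
E('foot',(299,198),(320,193.5),.035)
E('bar-y in',(341.2,174),(338.5,162),.12);E('bar-y out',(344.2,177),(340.3,161),.12);E('bar+y in',(322,178),(319.5,167),.12);E('bar+y out',(321,184),(319.4,178),.12)
p=o['tcp_pos'][:2]*1e3;print('tcp u %.1f v %.1f'%(p@u,p@v), R.from_rotvec(o['ee_rot']).as_matrix().round(3).tolist())
```

```text
left rms 0.30 ang 9.41 u 495.4 v -111.4
right rms 0.16 ang 11.79 u 494.2 v -159.7
far rms 0.43 ang -69.19 u 527.0 v -140.0
foot rms 0.26 ang -71.97 u 533.4 v -55.1
bar-y in rms 0.08 ang 12.66 u 593.6 v -178.9
bar-y out rms 0.42 ang 15.28 u 588.3 v -186.1
bar+y in rms 0.05 ang 12.68 u 593.5 v -111.2
bar+y out rms 0.03 ang 11.64 u 565.1 v -103.4
tcp u 456.2 v -134.4 [[0.85, 0.206, 0.485], [0.177, -0.979, 0.105], [0.497, -0.003, -0.868]]
```

Emit:
apply_moves(steps=[[0.3,-2.5,-12,-0.03,-0.07,0.19,1],[0.3,-2.5,-12,-0.03,-0.07,0.19,1],[0.3,-2.5,-12,-0.03,-0.07,0.19,1],[0.3,-2.5,-12,-0.03,-0.07,0.19,1],[10,2,0,0,0,0,1],[12,3,0,0,0,0,1],[10,2,0,0,0,0,1],[0,0,0,0,0,0,1]])

```text
clock: 9.93
tcp_pos: [0.5091, -0.0351, 0.1522]
ee_rot: [-2.962, -0.327, -0.796]
force: [0.3, 0.2, -2.5]
gripper_width: 0.0068
```

```bash
cat >> h.py <<'E'
th=np.radians(12.6);U=np.array([np.cos(th),np.sin(th)]);V=np.array([-U[1],U[0]])
def uv():
    o=robot.observe();p=o['tcp_pos'][:2]*1e3;f=np.array(o['force'])[:2]
    print('u %.1f v %.1f z %.1f Fu %.1f Fv %.1f Fz %.1f'%(p@U,p@V,o['tcp_pos'][2]*1e3,f@U,f@V,o['force'][2]),'My',np.round(o['wrist_torque'],2))
    P=lambda u,v:U*u+V*v
E
python3 -c "
from h import *
P=lambda u,v:U*u+V*v
uv();todo([*P(565,-144.8),150.5],12.6)"
```

```text
u 489.2 v -145.3 z 152.2 Fu 0.3 Fv 0.1 Fz -2.5 My [-0.37  1.91 -0.01]
shift [73.9 17.1 -1.7] turn [-0.03  0.09  0.01] | 9.93 J [ 0.25 -0.08 -0.62  0.03 -0.51  1.52] F [ 0.3  0.2 -2.5] w 6.8
```

Emit:
apply_moves(steps=[[10.5,2.4,-0.5,0,0,0,1],[10.5,2.5,-0.5,0,0,0,1],[10.5,2.4,-0.5,0,0,0,1],[10.5,2.5,0,0,0,0,1],[10.5,2.4,0,0,0,0,1],[10.5,2.4,0,0,0,0,1],[10.5,2.4,0,0,0,0,1],[0,0,0,0,0,0,1]])

```text
clock: 10.92
tcp_pos: [0.5822, -0.0183, 0.1504]
ee_rot: [-2.962, -0.326, -0.795]
force: [0.4, -0.3, -2.5]
gripper_width: 0.0072
```

```bash
python3 -c "
from h import *
P=lambda u,v:U*u+V*v
uv();todo([*P(577,-144.8),150.5],12.6)
i=snap('side','s3.png');j=snap('top','t3.png')
cv2.imwrite('pics/c5.png',np.hstack([cv2.resize(x,(400,400),interpolation=cv2.INTER_CUBIC)[:,:,::-1] for x in (i[150:250,260:360],j[130:230,280:380])]))"
```

```text
u 564.2 v -144.8 z 150.4 Fu 0.3 Fv -0.4 Fz -2.5 My [-0.38  1.88 -0.05]
shift [12.5  2.8  0.1] turn [-0.03  0.06  0.02] | 10.93 J [ 0.24  0.07 -0.48  0.03 -0.5   1.53] F [ 0.4 -0.3 -2.5] w 7.2
```

View pics/c5.png

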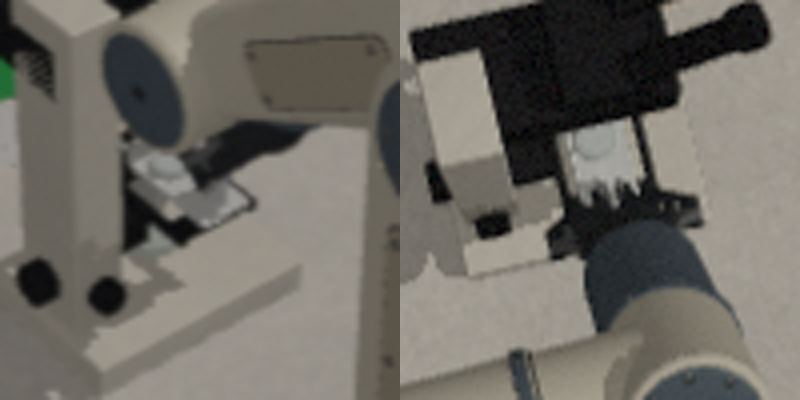

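The carrier sits over the stage frame, centred between the bars, with no contact. Moving forward slowly to find the clip.

Emit:
apply_moves(steps=[[2,0.45,0,0,0,0,1],[2,0.45,0,0,0,0,1],[2,0.45,0,0,0,0,1],[2,0.45,0,0,0,0,1],[0,0,0,0,0,0,1]])

```text
clock: 11.65
tcp_pos: [0.5896, -0.0166, 0.1504]
ee_rot: [-2.962, -0.326, -0.795]
force: [-0.7, 0.8, -1.5]
gripper_width: 0.0073
```

Emit:
apply_moves(steps=[[1,0.22,0,0,0,0,1],[1,0.22,0,0,0,0,1],[0,0,0,0,0,0,1]])

```text
clock: 12.02
tcp_pos: [0.5916, -0.0162, 0.1505]
ee_rot: [-2.962, -0.326, -0.796]
force: [-0.2, 0.4, -1.2]
gripper_width: 0.007
```

Emit:
apply_moves(steps=[[1,0.22,0,0,0,0,1],[1,0.22,0,0,0,0,1],[0,0,0,0,0,0,1]])

```text
clock: 12.4
tcp_pos: [0.5936, -0.0157, 0.1505]
ee_rot: [-2.962, -0.326, -0.796]
force: [-0.6, 0.3, -1.9]
gripper_width: 0.0068
```

Emit:
apply_moves(steps=[[1,0.22,0,0,0,0,1],[1,0.22,0,0,0,0,1],[0,0,0,0,0,0,1]])

```text
clock: 12.78
tcp_pos: [0.5952, -0.0154, 0.1501]
ee_rot: [-2.963, -0.326, -0.794]
force: [-2.1, 0.3, -1.2]
gripper_width: 0.0067
```

```bash
python3 -c "
from h import *
P=lambda u,v:U*u+V*v
uv();todo([*P(588,-144.8),150.5],12.6)"
```

```text
u 577.5 v -144.9 z 150.1 Fu -2.0 Fv 0.7 Fz -1.2 My [-0.47  2.35  0.06]
shift [10.3  2.4  0.4] turn [-0.02  0.01  0.03] | 12.78 J [ 0.24  0.09 -0.45  0.02 -0.51  1.53] F [-2.1  0.3 -1.2] w 6.7
```

Clip contact came at u≈577 (predicted 577.3). Pushing on about 10 mm.

Emit:
apply_moves(steps=[[1.5,0.33,0,0,0,0,1],[1.5,0.33,0,0,0,0,1],[1.5,0.33,0,0,0,0,1],[1.5,0.33,0,0,0,0,1],[1.5,0.33,0,0,0,0,1],[1,0.25,0,0,0,0,1],[0,0,0,0,0,0,1]])

```text
clock: 13.65
tcp_pos: [0.6038, -0.0135, 0.1502]
ee_rot: [-2.963, -0.326, -0.795]
force: [-3.7, -1.3, -1.1]
gripper_width: 0.007
```

Emit:
apply_moves(steps=[[1,0.22,0,0,0,0,1],[0.3,0.1,0,0,0,0,1],[0,0,0,0,0,0,1]])

```text
clock: 14.02
tcp_pos: [0.6052, -0.0132, 0.1503]
ee_rot: [-2.962, -0.326, -0.795]
force: [-5.5, -1.9, -0.8]
gripper_width: 0.0071
```

```bash
python3 -c "
from h import *
P=lambda u,v:U*u+V*v
uv();todo([*P(587.3,-144.8),141.5],12.6)"
```

```text
u 587.7 v -144.9 z 150.3 Fu -5.7 Fv -0.7 Fz -0.8 My [-0.85  3.18 -0.08]
shift [-0.4 -0.  -8.8] turn [-0.02  0.04  0.03] | 14.03 J [ 0.24  0.11 -0.43  0.02 -0.51  1.53] F [-5.5 -1.9 -0.8] w 7.1
```

Emit:
apply_moves(steps=[[0,0,-1.5,0,0,0,1],[0,0,-1.5,0,0,0,1],[0,0,-1,0,0,0,1],[0,0,-1,0,0,0,1],[0,0,0,0,0,0,1]])

```text
clock: 14.65
tcp_pos: [0.6053, -0.0131, 0.1453]
ee_rot: [-2.962, -0.326, -0.795]
force: [-4.9, -1.4, 0.1]
gripper_width: 0.0069
```

Emit:
apply_moves(steps=[[0,0,-1,0,0,0,1],[0,0,-0.7,0,0,0,1],[0,0,0,0,0,0,1]])

```text
clock: 15.02
tcp_pos: [0.6053, -0.0131, 0.1436]
ee_rot: [-2.962, -0.326, -0.795]
force: [-5.3, -0.6, 0.1]
gripper_width: 0.007
```

```bash
python3 -c "
from h import *
uv();todo([0,0,141.5],12.6)"
```

```text
u 587.8 v -144.8 z 143.6 Fu -5.3 Fv 0.6 Fz 0.1 My [-0.67  2.96  0.05]
shift [-605.3   13.1   -2.1] turn [-0.03  0.05  0.02] | 15.03 J [ 0.24  0.12 -0.44  0.02 -0.49  1.53] F [-5.3 -0.6  0.1] w 7.0
```

Emit:
apply_moves(steps=[[0,0,-0.7,0,0,0,1],[0,0,-0.7,0,0,0,1],[0,0,0,0,0,0,1]])

```text
clock: 15.4
tcp_pos: [0.6052, -0.0131, 0.1422]
ee_rot: [-2.962, -0.326, -0.795]
force: [-4.8, -0.6, -0.2]
gripper_width: 0.0069
```

Emit:
apply_moves(steps=[[0,0,-0.5,0,0,0,1],[0,0,0,0,0,0,1]])

```text
clock: 15.65
tcp_pos: [0.6053, -0.0131, 0.1418]
ee_rot: [-2.962, -0.326, -0.795]
force: [-4.7, -1.0, -0.8]
gripper_width: 0.007
```

Emit:
apply_moves(steps=[[0,0,-0.5,0,0,0,1],[0,0,0,0,0,0,1]])

```text
clock: 15.9
tcp_pos: [0.6054, -0.0131, 0.1415]
ee_rot: [-2.962, -0.326, -0.796]
force: [-4.9, -1.3, 0.1]
gripper_width: 0.007
```

```bash
python3 -c "
from h import *
uv()"
```

```text
u 588.0 v -144.9 z 141.5 Fu -5.1 Fv -0.2 Fz 0.1 My [-0.72  2.9  -0.01]
```

Emit:
apply_moves(steps=[[0,0,-0.6,0,0,0,1],[0,0,0,0,0,0,1]])

```text
clock: 16.15
tcp_pos: [0.6058, -0.013, 0.1416]
ee_rot: [-2.962, -0.327, -0.798]
force: [-5.9, -0.6, 2.1]
gripper_width: 0.0072
```

Emit:
apply_moves(steps=[[0,0,-0.6,0,0,0,1],[0,0,0,0,0,0,1]])

```text
clock: 16.4
tcp_pos: [0.606, -0.013, 0.1415]
ee_rot: [-2.961, -0.327, -0.799]
force: [-7.2, -1.5, 5.5]
gripper_width: 0.007
```

```bash
python3 -c "
from h import *
uv()"
```

```text
u 588.6 v -144.9 z 141.5 Fu -7.3 Fv 0.1 Fz 5.5 My [-0.46  2.99  0.15]
```

Landed at the predicted height (141.5 mm). Easing off and sliding back to the fence while still gripping.

Emit:
apply_moves(steps=[[0,0,0.5,0,0,0,1],[-1,-0.22,0,0,0,0,1],[-1,-0.22,0,0,0,0,1],[0,0,0,0,0,0,1]])

```text
clock: 16.9
tcp_pos: [0.604, -0.0134, 0.1415]
ee_rot: [-2.961, -0.327, -0.798]
force: [-1.9, -0.8, 3.9]
gripper_width: 0.0069
```

Emit:
apply_moves(steps=[[-0.7,-0.16,0,0,0,0,1],[0,0,0,0,0,0,1]])

```text
clock: 17.15
tcp_pos: [0.6033, -0.0136, 0.1415]
ee_rot: [-2.961, -0.327, -0.798]
force: [-1.3, -1.1, 4.6]
gripper_width: 0.0069
```

```bash
python3 -c "
from h import *
uv()"
```

```text
u 585.9 v -144.9 z 141.5 Fu -1.5 Fv -0.8 Fz 4.6 My [-0.38  1.38 -0.04]
```

Emit:
apply_moves(steps=[[-0.7,-0.16,0,0,0,0,1],[0,0,0,0,0,0,1]])

```text
clock: 17.4
tcp_pos: [0.6027, -0.0137, 0.1415]
ee_rot: [-2.961, -0.327, -0.799]
force: [0.0, -0.6, 4.9]
gripper_width: 0.007
```

Emit:
apply_moves(steps=[[-0.7,-0.16,0,0,0,0,1],[0,0,0,0,0,0,1]])

```text
clock: 17.65
tcp_pos: [0.6026, -0.0137, 0.1416]
ee_rot: [-2.961, -0.327, -0.8]
force: [5.5, 0.1, 1.4]
gripper_width: 0.0069
```

```bash
python3 -c "
from h import *
uv()"
```

```text
u 585.1 v -144.8 z 141.6 Fu 5.4 Fv -1.1 Fz 1.4 My [-0.38 -0.24 -0.17]
```

Fence contact is at u≈585.1 (predicted 585.3). Relieving the preload, then opening slowly.

Emit:
apply_moves(steps=[[0.6,0.13,0,0,0,0,1],[0,0,0,0,0,0,1]], newtons=20)

```text
clock: 17.9
tcp_pos: [0.6026, -0.0137, 0.1415]
ee_rot: [-2.961, -0.327, -0.799]
force: [2.9, -0.0, 5.0]
gripper_width: 0.0072
```

Emit:
apply_moves(steps=[[0,0,0,0,0,0,0.85],[0,0,0,0,0,0,0.8],[0,0,0,0,0,0,0.7],[0,0,0,0,0,0,0.7]])

```text
clock: 18.4
tcp_pos: [0.6015, -0.014, 0.1402]
ee_rot: [-2.963, -0.326, -0.794]
force: [-0.2, -0.2, -0.1]
gripper_width: 0.0258
```

```bash
python3 -c "
from h import *
uv();todo([0,0,0],12.6)"
```

```text
u 583.9 v -144.8 z 140.2 Fu -0.3 Fv -0.2 Fz -0.1 My [-0.33  1.46  0.03]
shift [-601.5   14.  -140.2] turn [-0.03  0.01  0.03] | 18.4 J [ 0.24  0.11 -0.45  0.03 -0.48  1.53] F [-0.2 -0.2 -0.1] w 25.8
```

Emit:
apply_moves(steps=[[-2,-0.45,3.5,0,0,0,0.7],[-3.5,-0.8,6,0,0,0,0.7],[-5,-1.1,8,0,0,0,0.7],[-6,-1.3,9,0,0,0,0.7],[-7,-1.5,10,0,0,0,0.7],[-8,-1.8,10,0,0,0,0.7],[-10,-2.2,8,0,0,0,0.7],[-12,-2.7,5,0,0,0,0.7]])

```text
clock: 19.4
tcp_pos: [0.5477, -0.0259, 0.2008]
ee_rot: [-2.962, -0.326, -0.796]
force: [0.0, -0.1, -0.5]
gripper_width: 0.0259
```

Emit:
apply_moves(steps=[[-20,-5,0,0,0,0,0.7],[-25,-8,0,0,0,0,0.7],[-25,-20,0,0,0,0,0.7],[-25,-25,0,0,0,0,0.7],[-25,-30,0,0,0,0,0.7],[-20,-30,0,0,0,0,0.7],[-10,-30,0,0,0,0,0.7],[0,0,0,0,0,0,0.7]])

```text
clock: 20.4
tcp_pos: [0.3974, -0.1757, 0.2003]
ee_rot: [-2.964, -0.319, -0.796]
force: [-1.0, 0.8, 0.0]
gripper_width: 0.0262
```

```bash
python3 -c "
from h import *
uv()
i=snap('side','s4.png');j=snap('top','t4.png')
cv2.imwrite('pics/c6.png',np.hstack([cv2.resize(x,(400,400),interpolation=cv2.INTER_CUBIC)[:,:,::-1] for x in (i[165:225,280:340],j[135:195,300:360])]))"
```

```text
u 349.5 v -258.2 z 200.3 Fu -0.8 Fv 1.0 Fz 0.0 My [-0.28  1.46  0.02]
```

View pics/c6.png

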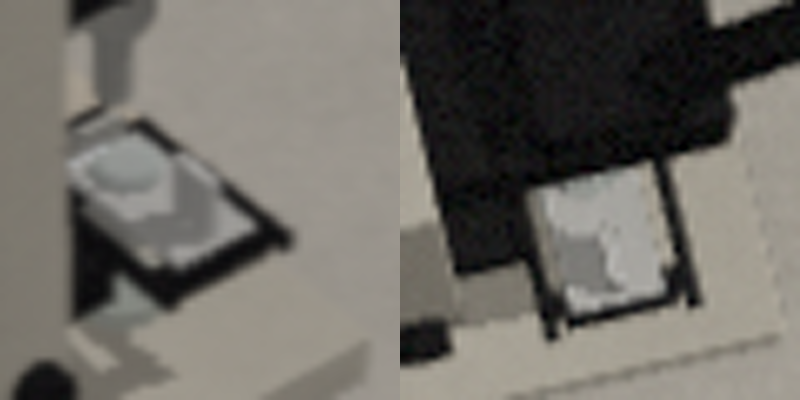

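The carrier lies flat between the bars behind the fence: plate near edge (325,181)→(340,178) in the top view. One numeric check.

```bash
python3 - <<'E'
from h import *
I={n:cv2.imread(f'pics/{n[0]}4.png') for n in('top','side')}
def E(n,nm,a,b,z,hw=1.5):
    l=edge(I[n],a,b,hw);d=l[1]*np.sign(l[1]@(np.array(b)-a))
    W=[onz(n,*(l[0]+d*((np.array(q)-l[0])@d)),z)[:2]*1e3 for q in(a,b)];e=W[1]-W[0];m=(W[0]+W[1])/2
    print(n,nm,'rms %.2f ang-12.6: %.2f u %.1f v %.1f'%(l[2],np.degrees(np.arctan2(e[1],e[0]))-12.6,m@U,m@V))
E('top','right',(340.8,176),(338.2,164.5),.128);E('top','left',(324,178),(321.5,167),.128);E('top','near',(326.5,182),(340,178.8),.128)
E('side','right',(317,199),(307,189),.128);E('side','near',(305,204.5),(317,199.5),.128);E('side','left',(301,203.5),(293,195),.128)
E
python3 -c "
import sys;sys.path.insert(0,'.')"
```

```text
top right rms 0.07 ang-12.6: -0.98 u 584.9 v -178.0
top left rms 0.22 ang-12.6: -4.40 u 590.9 v -114.6
top near rms 0.58 ang-12.6: -95.00 u 553.9 v -146.9
side right rms 0.07 ang-12.6: -0.74 u 589.6 v -168.4
side near rms 0.08 ang-12.6: -90.68 u 555.7 v -136.0
side left rms 0.04 ang-12.6: -3.56 u 597.1 v -104.3
```

```bash
python3 -c "
from h import *
print(robot.close_job())"
```

```text
the job is handed in; nothing more can be done
None
```

I gripped the carrier by its fin with the tool leaning 30° and carried it in over the fence. I pushed the clip back about 10–11 mm and lowered it until it touched the ledges at the predicted height. Still gripping, I slid it back to the fence, then released it, withdrew and handed the job in at about 20.5 s.

**Checks that agreed:**
- **Contact points:** the clip, ledge and fence contacts came within about 0.3 mm of where the camera measurements predicted. From clip contact to fence contact the carrier moved about 8 mm, which is the clip's home value; I inferred this, since nothing reads the clip.
- **Forces:** those read after each move stayed under about 10 N.
- **Final side view:** the carrier is about 0.7° (0.012 rad) off square. Its right edge is within about 1 mm of its expected place from the stage bar. Its near edge is within about 1 mm of the fence line.

**Checks that failed or disagreed:**
- **Left and top-view edge fits:** the top-view right-edge fit locked onto the dark stage bar. The other top-view fits and the left-edge fit from the side camera were 3–5° off or well out of place, so I discarded all four.
- **Sideways centring:** it therefore rests on the right edge in the side view and on the tool's position while it held the carrier. The tool was on the stage centre line to within about 0.3 mm.
- **Bystanders:** I did not re-measure the dish, jar and beaker at the end; I kept the arm's path well away from them.

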